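Sweep the sample discs into the catch

TASK

Clear the desk: with your fingertips, sweep the three loose metal sample discs across the desk into the low three-sided aluminium catch, through its open front, until every disc lies flat and wholly between its walls with nothing sticking out of the mouth. Slide the discs along the desk, do not pick any of them up, and leave the brass weight, the folding magnifier and the dropper bottle that stand round the catch in their places.

Things in the scene. Friction and masses are not known exactly. Their poses are not given: they have to be found in the camera images.
- catch: low catch of bent aluminium sheet, fixed: two sides and a back, 25 mm high, 3 mm thick, no floor or sill. Origin: on the desk, middle of the mouth; x points from the mouth into the catch, z up. Inside: 90 mm wide (y -45 to 45), 85 mm deep (x 0 to 85), back corners cut off over 12 mm. A monitor 0.41 m high stands right of the way to it (left edge at x 0.31, y 0.14 m): pass left of it
- disc_a_mid (a point): sample disc, a flat round metal disc 24 mm across and 8 mm thick, lying flat on the desk and free to slide; this point is its centre, half-way up
- disc_b_mid (a point): sample disc, a flat round metal disc 21 mm across and 8 mm thick, lying flat on the desk and free to slide; this point is its centre, half-way up
- disc_c_mid (a point): sample disc, a flat round metal disc 24 mm across and 8 mm thick, lying flat on the desk and free to slide; this point is its centre, half-way up
- big_weight: brass weight with a knob, round, 30 mm across, 34 mm high, stands loose beside the catch; origin at the centre of its underside. Leave alone
- magnifier: folded pocket magnifier, 24 x 38 mm, 18 mm high, lies loose beside the catch; origin at the centre of its underside. Leave alone
- dropper: white dropper bottle with a pointed cap, 31 mm across, 84 mm high, stands loose beside the far end of the catch; origin at the centre of its underside. Leave alone

How it is judged:
At the end, for the whole second after the job is handed in: All three discs lie flat and at rest inside the catch, each disc's centre at least 11 mm (the 21 mm disc: 9.5 mm) past the mouth line, so the whole disc is inside, and between the walls; the weight, magnifier and dropper bottle stand within 12 mm of where they were (x of disc_a_mid in the frame of catch between 0.011 and 0.085 m and y of disc_a_mid in the frame of catch between -0.045 and 0.045 m and height (world z) of each of disc_a_mid, disc_b_mid, disc_c_mid below 0.009 m and linear speed of each of disc_a, disc_b, disc_c below 0.01 m/s and x of disc_b_mid in the frame of catch between 0.0095 and 0.085 m and y of disc_b_mid in the frame of catch between -0.045 and 0.045 m and x of disc_c_mid in the frame of catch between 0.011 and 0.085 m and y of disc_c_mid in the frame of catch between -0.045 and 0.045 m and distance of each of big_weight, magnifier, dropper from where it was at the start of the episode below 0.012 m); the robot touches nothing.
It fails at once if a disc is lifted off the desk (its centre more than 25 mm up) (height (world z) of any of disc_a_mid, disc_b_mid, disc_c_mid above 0.025 m).
It fails at once if the weight, the magnifier or the dropper bottle is pushed more than 12 mm (distance of any of big_weight, magnifier, dropper from where it was at the start of the episode above 0.012 m).
It fails at once if the weight, the magnifier or the dropper bottle is tipped more than 20 degrees (angle between any of big_weight, magnifier, dropper's own z axis and vertical above 0.35 rad).
It also fails if it takes over 51 s, if anything falls off the work surface, if the arm or the gripper's body presses on something with over 40 N, if the wrist force passes 120 N, or if a joint passes its speed limit or range.

ROBOT

A 6-joint arm with a two-finger parallel gripper is mounted at the origin on the work surface; the furniture and walls round the work are solid. World frame = base frame: x ahead of the robot, y to its left, z up, the work surface at z = 0. Lengths are in m, angles in rad, forces in N, time in s.
With the tool pointing down it reaches from about 0.275 to 0.75 m from the base axis. Payload 10.2 kg.
Tool frame: the origin (TCP) lies at the very end of the fingers, on their centre line; the grasp point (between the pads) lies 19 mm behind it; y points along the fingers, z is the direction in which the jaws open and shut, and the axes are right-handed (so a half turn about y gives the same grasp; the last joint's range is limited). The gripper opens to 85 mm and grips with 20 to 120 N. Pads are 22 mm wide; open, the fingers measure 114 mm over their backs; the gripper's body (76 mm by 85 mm) begins 54 mm behind the grasp point. The pads swing forward as they close: fully open they stand 13 mm farther back than shut.
Start: joints at [0.926, 0.313, 1.498, -0, 1.331, -0.223], TCP at [0.215, 0.479, 0.231] pointing down, gripper open.
Joint ranges: [-2.94, 2.94], [-0.97, 2.17], [0.19, 2.56], [-1.23, 4.37], [0.02, 3.11], [-2.88, 2.88]. Speed limits (rad/s): [2.39, 2.39, 3.01, 3.14, 3.14, 3.14].

INTERFACE

Orientations are given as a 3x3 rotation matrix whose columns are the frame's x, y, z axes.
In Python, from plant import arm gives the robot as it stands. The module is installed in compiled form; this text tells all that it offers.
- The arm moves only by the tool servo_tool, never from a script. Its argument "motion" is a list that holds one entry, the list of rows, each a list of 7 numbers: the turn, a rotation vector about the tool's x, y, z in rad, then the shift along the tool's x, y, z in mm, then the finger opening in mm, from 0 to 85.4. In form: [[[rx, ry, rz, x, y, z, jaw], ...]]. A call has exactly 10 rows; each row is the pose to reach, as a shift and turn from the pose measured when the call began, along the tool's axes at that moment; what a row does not reach only later rows make up. A row lasts 1/8 s, in which the tool goes at most 62.5 mm and 10.7 degrees, less where a joint would pass 70% of its speed; a pose out of reach is approached as far as the arm can. A call with a gripper value outside its range is refused whole. The fingers move at their own pace and stop on an object; the grip force is fixed at half the most. Time passes only in rows, so rows that repeat a pose let the fingers close, or fill a call up. It gives the time, the measured TCP pose, the force and the opening at its end, in the units of the state.
- arm.get_obs(): the state, without advancing time (a new reading comes with each control period).
- arm.snapshot(name): name is "side" or "top"; returns a dict with "frame" (400x640x3 uint8, red, green, blue), "mtx" (3x3 intrinsics, pixels), "cam_to_world" (4x4, takes a point from camera to world coordinates). Camera axes: x right, y down, z forward; pixel columns grow to the right and rows downward; lengths in m; the calibration is good to about 2 mm. A picture is of the moment at which its call begins. There is no depth.
- arm.finish_job(): hands the job in, once; it reports no verdict.
The state is a dict: "t": time; "joints": joint angles; "qd": joint speeds; "joint_efforts": joint torques, N m; "position": TCP position; "tool_rot": TCP orientation; "wrist_force": force on the tool from outside, world axes, zero at the start; "wrist_torque": the same for the moment, N m; "opening": finger opening in m.
Only numpy, scipy, OpenCV 4.12 (cv2) and the standard library are available. Lean on these libraries where they do the work, as an engineer would, in place of code of your own. Each camera call takes 0.05 s, during which the arm holds its last target.

## Working session

There is one attempt and no reset: what is moved stays moved. The work goes in short steps, Python scripts to look and compute and a tool call to move; the robot and the scene stay as the last step left them, time stands still between calls to the robot, and variables do not carry over. Pictures are saved under pics/ and viewed, and the job is handed in when it is done.

Besides the shell and the picture viewer there is one more tool, called after "Emit:" as name(argument=value, ...) on one line, values as JSON. servo_tool: Moves the arm, as the interface text tells. Its arguments: {"type":"object","properties":{"motion":{"type":"array"}},"required":["motion"]}

```bash
mkdir -p pics
python3 - <<'E'
from plant import arm
import cv2,numpy as np
np.set_printoptions(precision=4,suppress=True)
o=arm.get_obs();print(o['t'],o['position'],o['tool_rot'],o['opening'])
for n in('side','top'):
    s=arm.snapshot(n);cv2.imwrite(f'pics/{n}0.png',s['frame'][:,:,::-1]);print(s['mtx'],s['cam_to_world'])
    np.savez(f'{n}0.npz',**s)
E
```

```text
0.0 [0.2148 0.4788 0.2307] [[ 0.9123 -0.0008  0.4094]
 [-0.4094 -0.001   0.9123]
 [-0.0003 -1.     -0.0013]] 0.08524677039254507
[[484.3288   0.     317.2383]
 [  0.     484.3288 193.9594]
 [  0.       0.       1.    ]] [[-0.4394 -0.5305  0.7249 -0.1722]
 [-0.8983  0.26   -0.3543  0.6873]
 [-0.0005 -0.8068 -0.5908  0.5535]
 [ 0.      0.      0.      1.    ]]
[[509.742    0.     318.4124]
 [  0.     509.742  203.083 ]
 [  0.       0.       1.    ]] [[ 0.0154 -0.9811  0.1929  0.3069]
 [-0.9997 -0.0184 -0.0138  0.4057]
 [ 0.0171 -0.1926 -0.9811  0.8645]
 [ 0.      0.      0.      1.    ]]
```

View pics/side0.png

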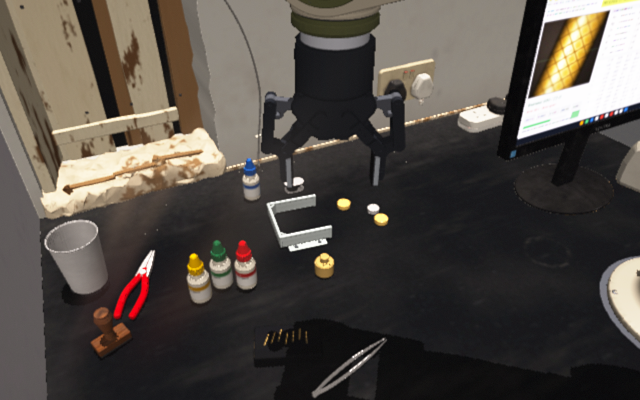

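View pics/top0.png

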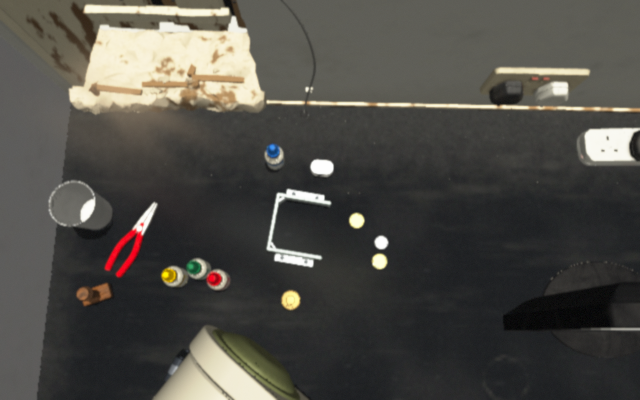

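```bash
cat > h.py <<'E'
import numpy as np,cv2
np.set_printoptions(precision=4,suppress=True)
def ray(s,u,v,z):
    K=s['mtx'];T=s['cam_to_world'];d=T[:3,:3]@np.linalg.inv(K)@[u,v,1];o=T[:3,3]
    return o+d*(z-o[2])/d[2]
def blobs(s,lo=120,x0=0,x1=640,y0=0,y1=400,amin=15):
    g=s['frame'].max(2);m=((g>lo)*255).astype('uint8');k=np.zeros_like(m);k[y0:y1,x0:x1]=m[y0:y1,x0:x1]
    n,l,st,c=cv2.connectedComponentsWithStats(k)
    return [(c[i],st[i],s['frame'][l==i].mean(0)) for i in range(1,n) if st[i][4]>=amin]
E
python3 - <<'E'
from h import *
for n,b in(('top',(255,410,130,315)),('side',(235,400,155,285))):
    s=np.load(n+'0.npz');x0,x1,y0,y1=b
    for c,st,col in blobs(s,110,*b): print(n,c,st,col,ray(s,*c,.008))
    cv2.imwrite(f'pics/{n}0c.png',cv2.resize(s['frame'][y0:y1,x0:x1,::-1],None,fx=4 if n=='side' else 3.2*1,fy=4 if n=='side' else 3.2,interpolation=cv2.INTER_CUBIC))
E
```

```text
top [273.7914 153.9532] [265 144  19  20 278] [105.8849 127.2446 147.7194] [0.5611 0.4728 0.008 ]
top [321.6496 166.9259] [310 159  24  18 351] [227.698  227.7493 226.2963] [0.5394 0.389  0.008 ]
top [293.3299 228.9941] [ 266  189   65   79 1346] [208.5022 211.8232 207.656 ] [0.4298 0.4355 0.008 ]
top [356.2786 220.2786] [349 213  16  16 201] [229.1443 226.5821 181.3682] [0.4467 0.3287 0.008 ]
top [380.7423 242.0736] [374 235  15  15 163] [221.4785 221.7117 220.1166] [0.4101 0.2872 0.008 ]
top [379.1327 260.891 ] [372 253  16  17 211] [226.9573 224.4645 181.128 ] [0.3784 0.2902 0.008 ]
top [290.1759 299.5831] [281 290  20  20 307] [226.557  208.9902 128.7785] [0.3122 0.4377 0.008 ]
side [251.5969 160.8671] [235 155  43  17 459] [129.1133 128.3159 131.512 ] [0.6638 0.4323 0.008 ]
side [376.0909 171.0341] [374 158   5  27  88] [116.9318 117.7386 120.4545] [0.5155 0.2176 0.008 ]
side [287.7474 174.1368] [284 160   7  26  95] [127.4737 126.2211 126.9368] [0.5843 0.3838 0.008 ]
side [250.2156 179.4311] [242 173  17  14 167] [174.8563 163.6168 149.7246] [0.5998 0.4583 0.008 ]
side [298.0094 182.3774] [293 177  11  15 106] [204.5755 198.0755 193.1604] [0.5486 0.3772 0.008 ]
side [251.4737 192.9591] [244 187  16  13 171] [144.     136.9006 130.6374] [0.5554 0.4716 0.008 ]
side [298.8147 224.7129] [ 266  194   66   58 1522] [173.8568 174.7116 169.772 ] [0.4294 0.4293 0.008 ]
side [343.4088 203.5328] [337 198  14  12 137] [221.1971 200.0657 113.6715] [0.4488 0.3297 0.008 ]
side [377.4784 214.549 ] [367 204  22  22 255] [217.4196 203.1529 151.2118] [0.393  0.2902 0.008 ]
side [244.568  264.8163] [235 240  21  45 713] [165.5919 102.6592  94.7518] [0.3768 0.5476 0.008 ]
side [323.8324 264.9495] [314 253  20  25 376] [192.9016 161.6144  89.7686] [0.3211 0.4346 0.008 ]
```

```bash
ls pics
```

```text
side0.png
side0c.png
top0.png
top0c.png
```

View pics/top0c.png

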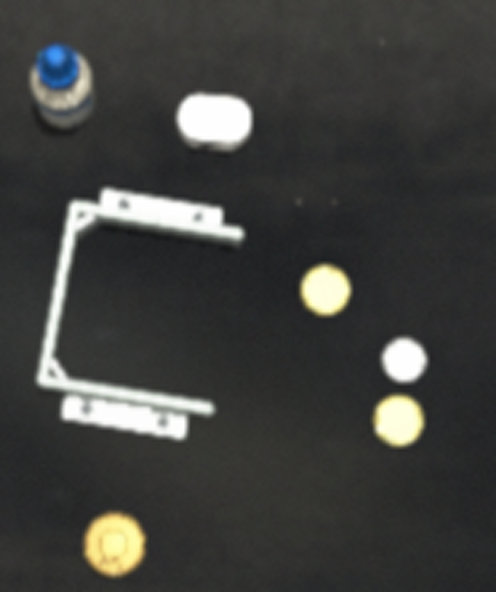

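View pics/side0c.png

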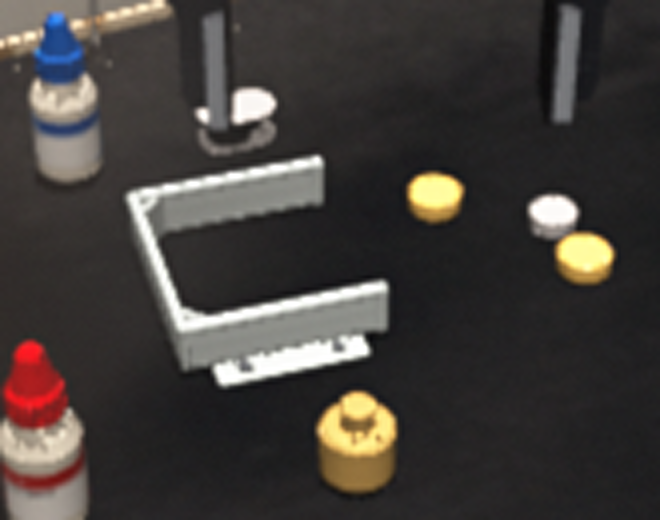

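Run:
```python
from h import *
s=np.load('top0.npz')
P={}
for n,c in dict(mu=(243,234),ml=(213,408),bu=(73,203),bl=(40,382)).items():
    P[n]=ray(s,c[0]/3.2+255-.3,c[1]/3.2+130-.3,.025);print(n,P[n])
t=np.load('side0.npz')
# side mouth ends tops
for n,c in dict(mu=(320,158),ml=(386,284),bu=(128,195),bl=(180,328)).items(): print('side',n,ray(t,c[0]/4+235,c[1]/4+155,.025))
print([np.linalg.norm(P[a]-P[b]) for a,b in(('mu','ml'),('bu','bl'),('mu','bu'),('ml','bl'))])
o=(P['mu']+P['ml'])/2; ax=(P['bu']+P['bl'])/2-o;ax[2]=0;ax/=np.linalg.norm(ax);ay=np.array([-ax[1],ax[0],0])
print('o',o,'ax',ax,'yaw',np.arctan2(ax[1],ax[0]))
for n,u,v in(('A',356.28,220.28),('B',380.74,242.07),('C',379.13,260.89)):
    p=ray(s,u,v,.0075);print(n,p,(p-o)@ax,(p-o)@ay)
```

```text
mu [0.4728 0.3734 0.025 ]
ml [0.3814 0.3878 0.025 ]
bu [0.4878 0.463  0.025 ]
bl [0.3932 0.477  0.025 ]
side mu [0.4766 0.3748 0.025 ]
side ml [0.3832 0.389  0.025 ]
side bu [0.4893 0.4645 0.025 ]
side bl [0.3955 0.4781 0.025 ]
[np.float64(0.09255996758738802), np.float64(0.09555206594574389), np.float64(0.09084823872783161), np.float64(0.09000469633935315)]
o [0.4271 0.3806 0.025 ] ax [0.1482 0.989  0.    ] yaw 1.4220939709441263
A [0.4468 0.3286 0.0075] -0.04846270787068558 -0.027145901421274946
B [0.4102 0.2872 0.0075] -0.09489868538517564 0.002882448317347715
C [0.3784 0.2901 0.0075] -0.09667064082541323 0.03476833125484159
```

Run:
```python
from h import *
s=np.load('side0.npz');T=np.linalg.inv(s['cam_to_world'])
p=np.array([.2148,.4788,.2307]);z=np.array([.4094,.9123,0]);x=np.array([.9123,-.4094,0])
for d in(-.057,-.043,.043,.057):
  for h in(0,.013):
    q=T[:3,:3]@(p+z*d+[0,0,h])+T[:3,3];u=s['mtx']@q;print(d,h,u[:2]/u[2])
cv2.imwrite('pics/grip.png',cv2.resize(s['frame'][60:210,240:420,::-1],None,fx=4,fy=4,interpolation=cv2.INTER_CUBIC))
```

```text
-0.057 0 [383.0972 193.8136]
-0.057 0.013 [384.0296 184.386 ]
-0.043 0 [370.7371 194.0616]
-0.043 0.013 [371.4939 184.6311]
0.043 0 [294.4418 195.5925]
0.043 0.013 [294.1094 186.1439]
0.057 0 [281.9613 195.8429]
0.057 0.013 [281.4498 186.3914]
```

View pics/grip.png

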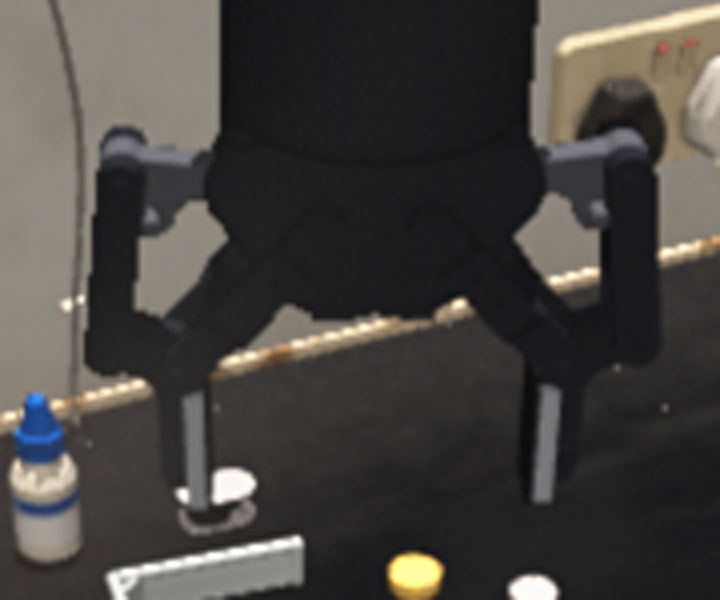

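Emit:
servo_tool(motion=[[[0,-0.03,0,30,0,-14,40],[0,-0.06,0,70,0,-32,40],[0,-0.1,0,115,0,-52,40],[0,-0.14,0,160,10,-72,40],[0,-0.18,0,200,40,-90,40],[0,-0.2,0,227,80,-102,40],[0,-0.2,0,227,120,-102,40],[0,-0.2,0,227,150,-102,40],[0,-0.2,0,227,170,-102,40],[0,-0.2,0,227,170,-102,40]]])

```text
t: 1.35
position: [0.3793, 0.2923, 0.0598]
tool_rot: [[0.975, -0.004, 0.22], [-0.22, -0.002, 0.975], [-0.003, -1.0, -0.003]]
wrist_force: [0.8, 0.9, 1.2]
opening: 0.0399
```

```bash
cat >> h.py <<'E'
O=np.array([.4283,.3812]);AX=np.array([.1482,.989]);AY=np.array([-.989,.1482])
def plan(tx,ty,yawdeg=None,z=None):
    "print tool-frame shift to catch point (mm)"
    from plant import arm
    o=arm.get_obs();R=np.array(o['tool_rot']);p=np.array(o['position'])
    w=O+AX*tx/1e3+AY*ty/1e3;d=np.array([w[0]-p[0],w[1]-p[1],(z if z is not None else p[2])-p[2]])
    yaw=np.degrees(np.arctan2(R[1,2],R[0,2]))
    print('to',(tx,ty),'shift mm',R.T@d*1e3,'ry',None if yawdeg is None else -np.radians(yawdeg-yaw))
def state():
    from plant import arm
    o=arm.get_obs();p=np.array(o['position']);R=np.array(o['tool_rot']);e=(p[:2]-O)
    print('t',o['t'],'p',p,'catch mm',e@AX*1e3,e@AY*1e3,'yaw',np.degrees(np.arctan2(R[1,2],R[0,2])),'tilt',R[2],'F',o['wrist_force'],'op',o['opening'])
def look(name,tag):
    from plant import arm
    s=arm.snapshot(name);np.savez('last_'+name+'.npz',**s);f=s['frame']
    x0,x1,y0,y1=(230,430,130,320) if name=='top' else (210,430,140,300)
    cv2.imwrite(f'pics/{name}_{tag}.png',cv2.resize(f[y0:y1,x0:x1,::-1],None,fx=3,fy=3,interpolation=cv2.INTER_CUBIC));return s
E
python3 - <<'E'
from h import *
state();plan(-95,35,77.3,.002)
look('side','1');look('top','1')
E
```

```text
t 1.35 p [0.3793 0.2923 0.0598] catch mm -95.23921014919219 35.32271274193636 yaw 77.28635031697515 tilt [-0.0031 -1.     -0.003 ] F [0.8285 0.9141 1.1763] op 0.03993425783219783
to (-95, 35) shift mm [ 0.4784 57.7564  0.4247] ry -0.0002382319106372431
```

View pics/side_1.png

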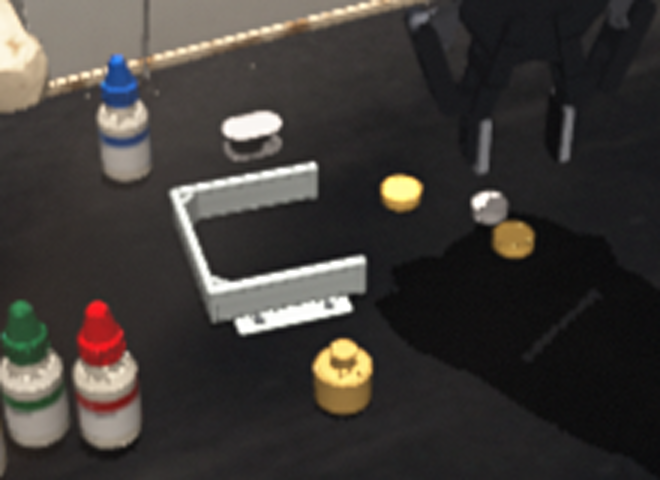

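View pics/top_1.png

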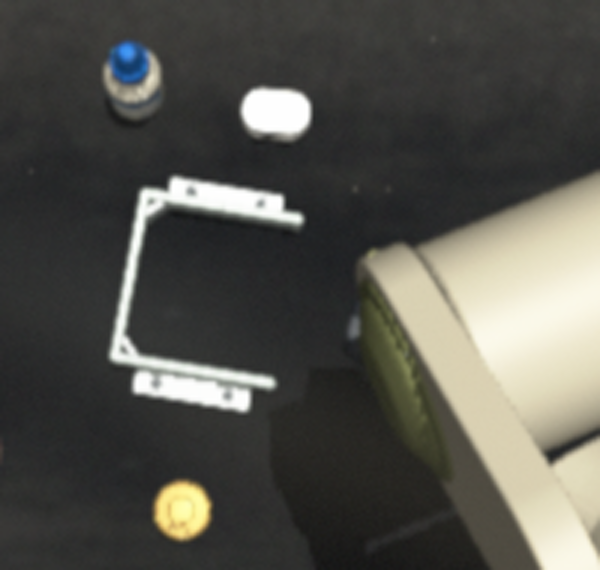

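Run:
```python
from h import *
cv2.imwrite('pics/topfull1.png',np.load('last_top.npz')['frame'][:,:,::-1])
```

```text
(no output)
```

View pics/topfull1.png

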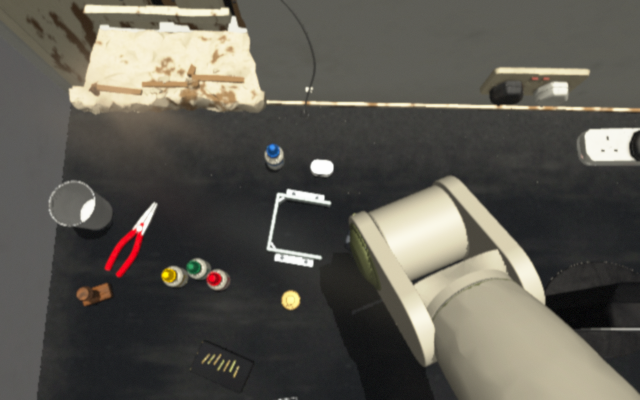

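Emit:
servo_tool(motion=[[[0,0,0,0,10,0,40],[0,0,0,0,20,0,40],[0,0,0,0,30,0,40],[0,0,0,0,38,0,40],[0,0,0,0,45,0,40],[0,0,0,0,50,0,40],[0,0,0,0,54,0,40],[0,0,0,0,57,0,40],[0,0,0,0,57,0,40],[0,0,0,0,57,0,40]]])

```text
t: 2.7
position: [0.3804, 0.2928, 0.0046]
tool_rot: [[0.976, 0.0, 0.22], [-0.22, -0.001, 0.976], [0.0, -1.0, -0.001]]
wrist_force: [0.2, -0.5, -0.8]
opening: 0.0403
```

Run:
```python
from h import *
state();plan(38,26,77.3,.002)
look('side','2')
```

```text
t 2.7 p [0.3804 0.2928 0.0046] catch mm -94.5347395971199 34.30648790652188 yaw 77.29719716795668 tilt [ 0.0002 -1.     -0.0006] F [ 0.24   -0.4819 -0.7963] op 0.04026299762296682
to (38, 26) shift mm [ -1.3802   2.4786 132.7865] ry -4.8918647536248934e-05
```

View pics/side_2.png

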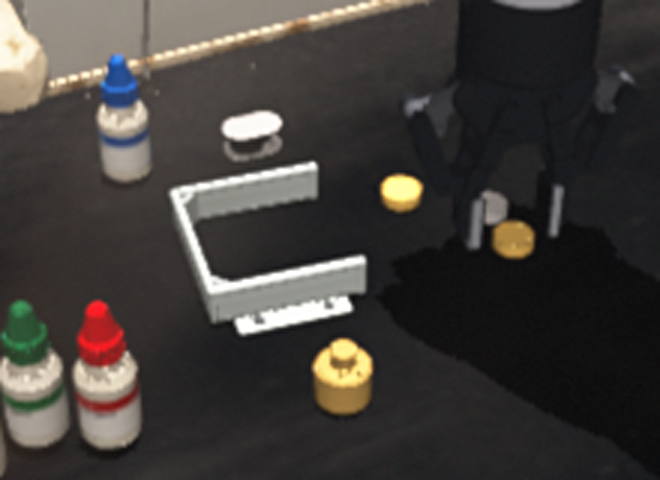

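Run:
```python
from h import *
s=np.load('last_side.npz')
for n,u,v,z in(('frontfinger near tip inner?',(483/3+210),(247/3+140),.006),('front outer',467/3+210,245/3+140,.006),('rear tip in',551/3+210,236/3+140,.006),('rear tip out',561/3+210,236/3+140,.006),('C',513/3+210,236/3+140,.008)):
    p=ray(s,u,v,z);e=p[:2]-[.3804,.2928];print(n,p,'tool x,z',e@[.976,-.22],e@[.22,.976])
```

```text
frontfinger near tip inner? [0.3813 0.3108 0.006 ] tool x,z -0.0030858638919512168 0.017741979347248304
front outer [0.387  0.3183 0.006 ] tool x,z 0.0008754383694830818 0.026363336442914876
rear tip in [0.3723 0.269  0.006 ] tool x,z -0.0026933153110044023 -0.02498968004158449
rear tip out [0.3697 0.2637 0.006 ] tool x,z -0.004075738262442027 -0.03079209443736394
C [0.3802 0.2908 0.008 ] tool x,z 0.0002635591326296367 -0.001966929852325843
```

Emit:
servo_tool(motion=[[[0,0,0,0,3,0,40],[0,0,0,0,3,4,40],[0,0,0,0,3,10,40],[0,0,0,0,3,20,40],[0,0,0,0,3,32,40],[0,0,0,0,3,44,40],[0,0,0,0,3,56,40],[0,0,0,0,3,66,40],[0,0,0,0,3,72,40],[0,0,0,0,3,75,40]]])

```text
t: 4.0
position: [0.3969, 0.3662, 0.0015]
tool_rot: [[0.976, 0.0, 0.22], [-0.22, -0.001, 0.976], [0.0, -1.0, -0.001]]
wrist_force: [0.7, 0.4, 0.0]
opening: 0.0398
```

Run:
```python
from h import *
state();plan(38,26,77.3,.002)
look('side','3');look('top','3')
```

```text
t 4.0 p [0.3969 0.3662 0.0015] catch mm -19.45912026411849 28.84790544073885 yaw 77.30492791963061 tilt [ 0.0002 -1.     -0.0006] F [0.6786 0.3561 0.0349] op 0.03976640647270475
to (38, 26) shift mm [-1.3429 -0.5486 57.5143] ry 8.600842282793532e-05
```

View pics/side_3.png

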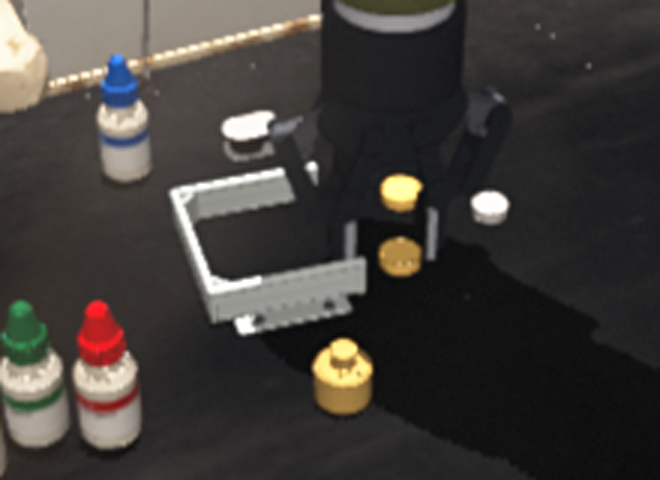

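Run:
```python
from h import *
s=np.load('last_side.npz')
p=ray(s,400/3+210,253/3+140,.008)[:2]-np.array([.0015,.001]);print(p,(p-O)@AX,(p-O)@AY)
for c in blobs(s,90,330,350,215,235): print(c)
```

```text
[0.3944 0.3576] -0.02831941498306155 0.03001933062512749
(array([342.8926, 225.094 ]), array([336, 219,  14,  13, 149], dtype=int32), array([169.6376, 131.953 ,  67.349 ]))
(array([330.5, 230. ]), array([330, 226,   2,   9,  18], dtype=int32), array([143.7778, 145.2222, 139.6667]))
```

Emit:
servo_tool(motion=[[[0,0,0,0,0,5,40],[0,0,0,0,0,12,40],[0,0,0,0,0,22,40],[0,0,0,0,0,34,40],[0,0,0,0,0,46,40],[0,0,0,0,0,54,40],[0,0,0,0,0,57,40],[0,0,0,0,0,58,40],[0,0,0,0,0,54,40],[0,0,0,0,0,53,40]]])

```text
t: 5.35
position: [0.4085, 0.4173, 0.0015]
tool_rot: [[0.975, -0.0, 0.22], [-0.22, -0.001, 0.975], [0.0, -1.0, -0.001]]
wrist_force: [-0.9, 0.1, -0.0]
opening: 0.0401
```

Run:
```python
from h import *
state();plan(-46,-27,81.5,.06)
s=look('side','4')
for c in blobs(s,90,280,330,190,250): print(c)
```

```text
t 5.35 p [0.4085 0.4173 0.0015] catch mm 32.761924494554805 24.9559190762251 yaw 77.27743388874288 tilt [ 0.0001 -1.     -0.0007] F [-0.8952  0.1117 -0.0459] op 0.04010514076284917
to (-46, -27) shift mm [ 57.5899 -58.4421 -74.7863] ry -0.07369768152457
(array([285.7719, 201.5789]), array([281, 198,  10,   9,  57], dtype=int32), array([169.9649, 169.8947, 165.5088]))
(array([308.6279, 203.3023]), array([302, 200,  14,   8,  86], dtype=int32), array([144.6047, 145.6628, 140.2674]))
(array([305.6048, 236.2127]), array([280, 214,  50,  36, 959], dtype=int32), array([151.219 , 149.8154, 140.9301]))
```

View pics/side_4.png

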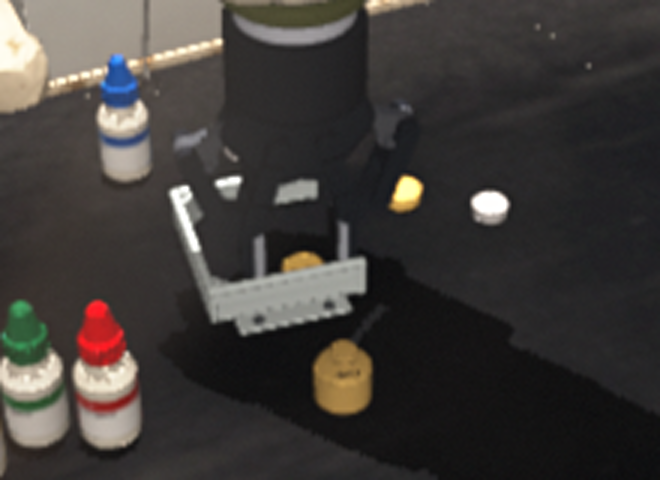

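Emit:
servo_tool(motion=[[[0,0,0,0,-10,0,40],[0,0,0,0,-30,0,40],[0,0,0,0,-55,0,40],[0,-0.02,0,10,-60,-12,40],[0,-0.05,0,25,-60,-33,40],[0,-0.074,0,43,-60,-55,40],[0,-0.074,0,54,-60,-70,40],[0,-0.074,0,58,-60,-75,40],[0,-0.074,0,58,-60,-75,40],[0,-0.074,0,58,-60,-75,40]]])

```text
t: 6.65
position: [0.4482, 0.332, 0.0616]
tool_rot: [[0.989, -0.0, 0.147], [-0.147, -0.001, 0.989], [-0.0, -1.0, -0.001]]
wrist_force: [0.3, 0.1, -0.4]
opening: 0.0404
```

Run:
```python
from h import *
s=look('side','5');look('top','5')
state();plan(-46,-27,81.5,.0015)
```

```text
t 6.75 p [0.4482 0.332  0.0616] catch mm -45.73578119870648 -27.023692565727163 yaw 81.55928807876701 tilt [-0.     -1.     -0.0006] F [ 0.4321  0.1272 -0.3981] op 0.03988354692015763
to (-46, -27) shift mm [-0.0212 60.0575 -0.23  ] ry 0.0010347721816660845
```

View pics/side_5.png

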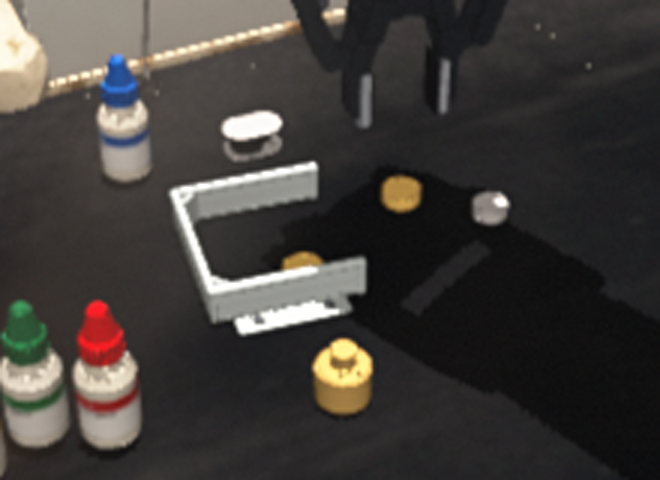

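Disc C lies inside near the near wall (crop 302,262); A at (401,193) is under the fingers. Descend onto A's place.

Emit:
servo_tool(motion=[[[0,0,0,0,12,0,40],[0,0,0,0,26,0,40],[0,0,0,0,38,0,40],[0,0,0,0,48,0,40],[0,0,0,0,55,0,40],[0,0,0,0,60,0,40],[0,0,0,0,60,0,40],[0,0,0,0,60,5,40],[0,0,0,0,60,12,40],[0,0,0,0,60,18,40]]])

```text
t: 8.0
position: [0.451, 0.3504, 0.0018]
tool_rot: [[0.989, 0.0, 0.147], [-0.147, -0.0, 0.989], [0.0, -1.0, -0.0]]
wrist_force: [0.7, -0.6, -0.5]
opening: 0.0397
```

Run:
```python
from h import *
s=look('side','6')
state();plan(39,-26,81.5,.0015)
```

```text
t 8.05 p [0.4511 0.3509 0.0017] catch mm -26.62278878830887 -27.00792227607612 yaw 81.5907561820065 tilt [ 0.0006 -1.     -0.0001] F [-0.1961  0.1566  0.0907] op 0.04007361329221568
to (39, -26) shift mm [-0.8764  0.2305 65.6252] ry 0.0015839941925526809
```

View pics/side_6.png

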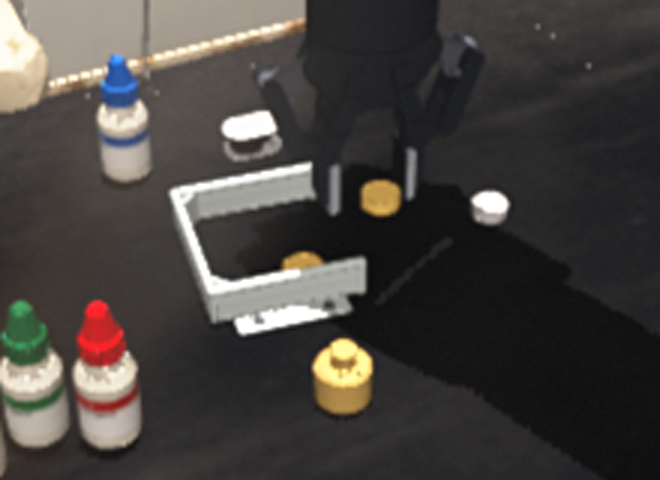

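Emit:
servo_tool(motion=[[[0,0,0,-1,0,5,40],[0,0,0,-1,0,14,40],[0,0,0,-1,0,26,40],[0,0,0,-1,0,38,40],[0,0,0,-1,0,50,40],[0,0,0,-1,0,60,40],[0,0,0,-1,0,64,40],[0,0,0,-1,0,66,40],[0,0,0,-1,0,62,40],[0,0,0,-1,0,61,40]]])

```text
t: 9.3
position: [0.459, 0.4109, 0.0017]
tool_rot: [[0.989, 0.0, 0.147], [-0.147, -0.0, 0.989], [0.0, -1.0, -0.0]]
wrist_force: [-0.4, -0.2, 0.0]
opening: 0.0402
```

Run:
```python
from h import *
s=look('side','7')
state();plan(-92,3,81.5,.06)
```

```text
t 9.35 p [0.4591 0.4109 0.0018] catch mm 33.90939477559898 -26.029853590390285 yaw 81.55896204113199 tilt [ 0.0005 -1.     -0.0002] F [ 0.5327 -0.9665 -0.0708] op 0.040152842247256654
to (-92, 3) shift mm [ -29.1776  -58.1957 -125.8801] ry 0.0010290817514495732
```

View pics/side_7.png

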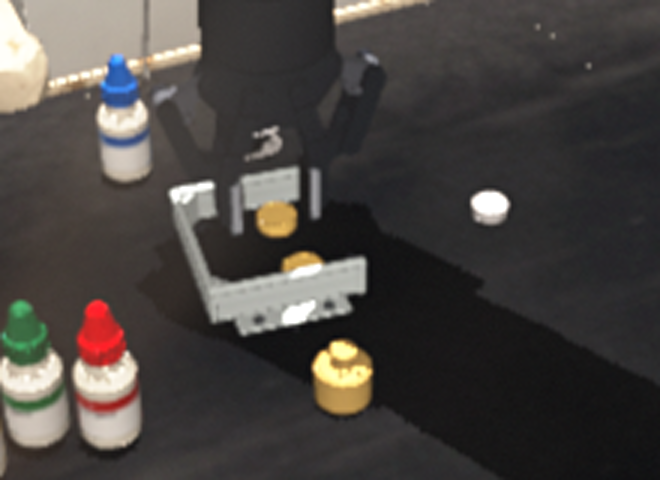

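Run:
```python
from h import *
s=np.load('last_side.npz')
for n,c in(('A',(277,214)),('C',(302,261)),('B',(490,203))):
    p=ray(s,c[0]/3+210,c[1]/3+140,.008)[:2]-np.array([.0015,.001]);print(n,(p-O)@AX,(p-O)@AY)
```

```text
A 0.03009087847102706 -0.027137850644192375
C 0.028483597012836277 0.019629375379005824
B -0.09717120787305936 0.0017958265965698566
```

Emit:
servo_tool(motion=[[[0,0,0,0,-10,0,40],[0,0,0,0,-30,0,40],[0,0,0,0,-55,0,40],[0,0,0,-4,-58,-18,40],[0,0,0,-12,-58,-50,40],[0,0,0,-20,-58,-85,40],[0,0,0,-26,-58,-112,40],[0,0,0,-29,-58,-126,40],[0,0,0,-29,-58,-126,40],[0,0,0,-29,-58,-126,40]]])

```text
t: 10.6
position: [0.4124, 0.2912, 0.0601]
tool_rot: [[0.989, 0.001, 0.146], [-0.146, 0.0, 0.989], [0.001, -1.0, 0.0]]
wrist_force: [-0.2, 0.1, -0.2]
opening: 0.0403
```

Run:
```python
from h import *
s=look('side','8')
state();plan(-92,3,81.5,.0015)
```

```text
t 10.65 p [0.4122 0.2912 0.06  ] catch mm -91.38032925293072 2.5639236302580306 yaw 81.59210361491743 tilt [ 0.001  -1.      0.0002] F [-0.1187 -0.2757  0.5898] op 0.04013669746225894
to (-92, 3) shift mm [-0.4951 58.4656 -0.6396] ry 0.0016075113332981907
```

View pics/side_8.png

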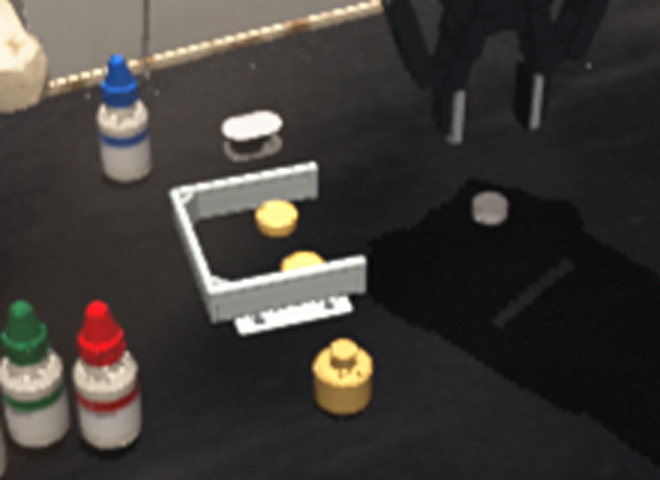

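Emit:
servo_tool(motion=[[[0,0,0,0,12,0,40],[0,0,0,0,26,0,40],[0,0,0,0,38,0,40],[0,0,0,0,48,0,40],[0,0,0,0,55,0,40],[0,0,0,0,58,0,40],[0,0,0,0,58,0,40],[0,0,0,0,58,5,40],[0,0,0,0,58,12,40],[0,0,0,0,58,20,40]]])

```text
t: 11.9
position: [0.4154, 0.3116, 0.0022]
tool_rot: [[0.989, 0.001, 0.146], [-0.146, 0.0, 0.989], [0.001, -1.0, 0.0]]
wrist_force: [0.3, -0.3, 0.9]
opening: 0.0404
```

Emit:
servo_tool(motion=[[[0,0,0,0,0,6,40],[0,0,0,0,0,14,40],[0,0,0,1,0,24,40],[0,0,0,1,0,34,40],[0,0,0,2,0,42,40],[0,0,0,2,0,48,40],[0,0,0,2,0,50,40],[0,0,0,2,0,50,40],[0,0,0,2,0,50,40],[0,0,0,2,0,50,40]]])

```text
t: 13.15
position: [0.4247, 0.3607, 0.0022]
tool_rot: [[0.989, 0.001, 0.146], [-0.146, 0.0, 0.989], [0.001, -1.0, 0.0]]
wrist_force: [-0.1, 0.6, -0.7]
opening: 0.0401
```

Run:
```python
from h import *
s=look('side','9')
state();plan(29,-1,81.5,.0015)
for c in blobs(s,90,330,400,200,235): print(c[:2],(ray(s,*c[0],.0075)[:2]-[.0015,.001]-O)@np.array([AX,AY]).T)
```

```text
t 13.2 p [0.4247 0.3607 0.0022] catch mm -20.849056162855597 0.5266531627574331 yaw 81.58887478670415 tilt [ 0.0013 -1.      0.0003] F [ 0.4232 -0.5076  0.2719] op 0.0401294698501013
to (29, -1) shift mm [ 1.6225  0.7071 49.8461] ry 0.0015511576499951504
(array([348.825, 206.525]), array([348, 200,   3,  16,  40], dtype=int32)) [-0.0557 -0.0156]
(array([339.1101, 215.3303]), array([334, 210,  12,  12, 109], dtype=int32)) [-0.03    0.0034]
(array([330.5, 230. ]), array([330, 226,   2,   9,  18], dtype=int32)) [-0.0021  0.0371]
```

View pics/side_9.png

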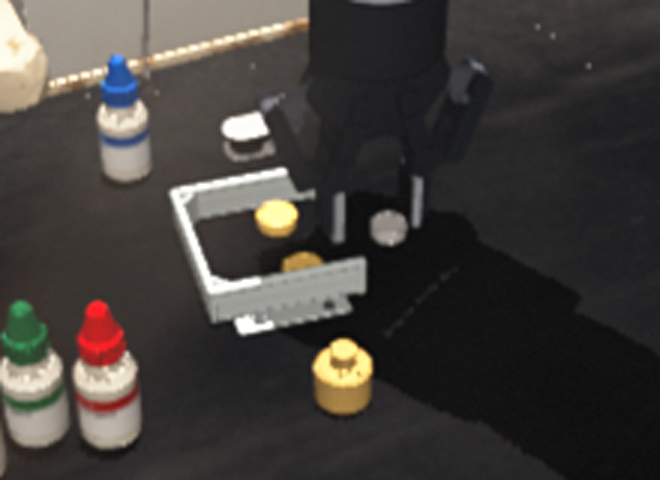

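Emit:
servo_tool(motion=[[[0,0,0,0,0,5,40],[0,0,0,0,0,12,40],[0,0,0,0,0,22,40],[0,0,0,1,0,32,40],[0,0,0,1,0,42,40],[0,0,0,1,0,48,40],[0,0,0,1,0,51,40],[0,0,0,1,0,51,40],[0,0,0,1,0,47,40],[0,0,0,1,0,46,40]]])

```text
t: 14.45
position: [0.4324, 0.4056, 0.0023]
tool_rot: [[0.989, 0.001, 0.147], [-0.147, 0.0, 0.989], [0.001, -1.0, 0.0]]
wrist_force: [1.0, 0.5, 0.3]
opening: 0.04
```

Run:
```python
from h import *
s=look('side','10')
state()
```

```text
t 14.5 p [0.4324 0.4056 0.0023] catch mm 24.750482883028504 -0.45457866973926075 yaw 81.56111146936523 tilt [ 0.0012 -1.      0.0003] F [-0.3209  0.1394 -0.3751] op 0.04000383613521452
```

View pics/side_10.png

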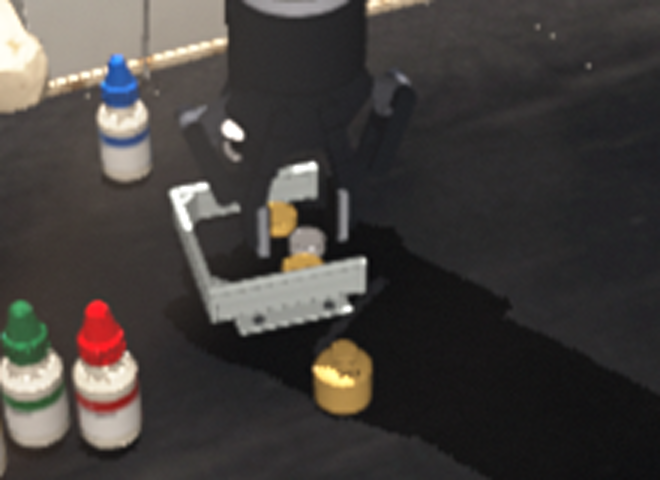

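Disc B is in between the other two. Lift straight up, then move aside toward the start so the top camera can see.

Emit:
servo_tool(motion=[[[0,0,0,0,-10,0,40],[0,0,0,0,-30,0,40],[0,0,0,0,-60,0,40],[0,0,0,0,-100,0,40],[0,0,0,0,-140,0,40],[0,0,0,-30,-170,-20,40],[0,0,0,-60,-180,-60,40],[0,0,0,-80,-180,-100,40],[0,0,0,-80,-180,-110,40],[0,0,0,-80,-180,-110,40]]])

```text
t: 15.75
position: [0.3375, 0.3085, 0.1829]
tool_rot: [[0.989, 0.003, 0.148], [-0.148, 0.001, 0.989], [0.002, -1.0, 0.001]]
wrist_force: [0.3, 0.8, -0.2]
opening: 0.0401
```

Run:
```python
from h import *
s=look('side','11');t=look('top','11');state()
for n,f,b in(('top',t,(255,410,130,315)),('side',s,(235,400,155,285))):
    for c,st,col in blobs(f,110,*b):
        p=ray(f,*c,.008);print(n,c,st[4],p,((p[:2]-(O-[.0012,.0006] if n=='top' else O+[.0015,.001]))@np.array([AX,AY]).T))
```

```text
t 15.85 p [0.3377 0.3091 0.1824] catch mm -84.76443390152758 78.95747840195008 yaw 81.55457596435303 tilt [ 0.0018 -1.      0.0008] F [-0.9263 -0.2428  0.4961] op 0.040076897490324545
top [273.8864 153.978 ] 273 [0.5611 0.4726 0.008 ] [ 0.1108 -0.1189]
top [321.6829 166.92  ] 350 [0.5395 0.389  0.008 ] [ 0.0249 -0.1099]
top [296.5451 230.8923] 1708 [0.4267 0.4299 0.008 ] [0.0487 0.0077]
top [309.6583 212.8442] 199 [0.4581 0.4083 0.008 ] [ 0.032  -0.0265]
top [384.357  269.4253] 4174 [0.3643 0.2815 0.008 ] [-0.1073  0.0475]
top [363.0125 298.2625] 80 [0.3163 0.3174 0.008 ] [-0.0789  0.1003]
top [290.1863 299.5523] 306 [0.3123 0.4377 0.008 ] [0.0395 0.122 ]
side [253.0661 160.6384] 484 [0.6633 0.4292 0.008 ] [ 0.0811 -0.2239]
side [250.2143 179.3988] 168 [0.5999 0.4583 0.008 ] [ 0.1004 -0.1569]
side [294.2429 182.3051] 177 [0.5521 0.3837 0.008 ] [ 0.0196 -0.1207]
side [251.6534 193.0057] 176 [0.5552 0.4714 0.008 ] [ 0.1068 -0.1108]
side [287.5333 190.9333] 15 [0.5312 0.4071 0.008 ] [ 0.0396 -0.0966]
side [300.017  223.4606] 1828 [0.4316 0.426  0.008 ] [0.0435 0.0047]
side [244.554  264.8149] 713 [0.3768 0.5476 0.008 ] [0.1557 0.0769]
side [323.8541 264.9576] 377 [0.3211 0.4346 0.008 ] [0.0357 0.1153]
```

View pics/side_11.png

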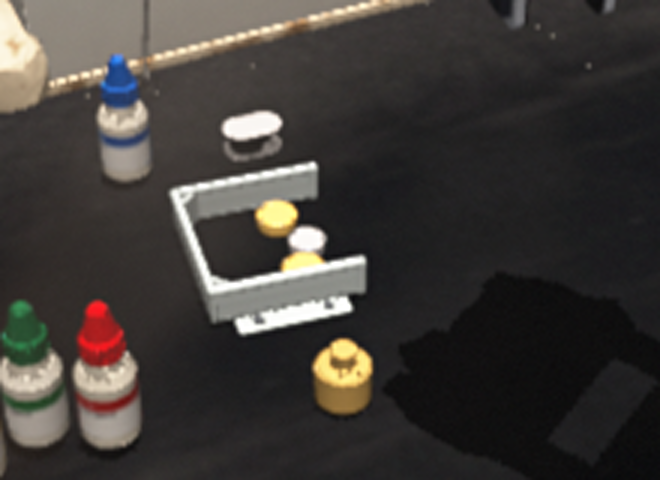

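View pics/top_11.png

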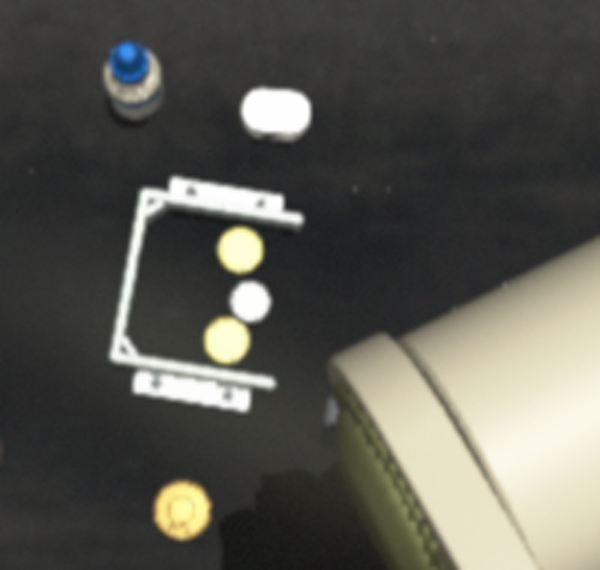

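Run:
```python
from h import *
s=np.load('last_top.npz')
for n,c in dict(A=(241,249),B=(250,301),C=(227,340)).items():
    p=ray(s,c[0]/3+230-.3,c[1]/3+130-.3,.008)[:2];print(n,((p-(O-[.0012,.0006]))@np.array([AX,AY]).T))
from plant import arm
print(arm.finish_job())
```

```text
A [ 0.0314 -0.0269]
B [0.0214 0.0017]
C [0.0305 0.0256]
the job is handed in; nothing more can be done
None
```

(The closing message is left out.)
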